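# Ready an upturned scooter's rear wheel for the pump

## Task

The kick scooter lies upside down on its blocks with a soft rear tyre. Swing its folded side stand up and over its dead point, so that the spring holds it fully out, away from the wheel, and turn the rear wheel until the valve stem is at the top, ready for the pump. Leave both standing like that by themselves, and do not shift the bottle, tub, box or pliers lying round about.

Things in the scene. Friction and masses are not known exactly. Their poses are not given: they have to be found in the camera images.
- scooter: Kick scooter frame upside down on two timber blocks, fixed to the bench; fork removed. Origin on the bench straight below the middle of the rear axle; own y points to its front (deck, neck), x out to the side with the stand and the valve, z up. All offsets below are in this frame, mm. A black mudguard 60 wide curves round the wheel's lower half (58 to 150 high)
- deck_rear (a point): Middle of the deck's rear edge, on its upturned underside: 0, 130, 195. Deck x = +-60, y 130 to 500, z 170 to 195, blocks below it. Two dropout plates (outer faces x = +-39, z 154 to 186) run from it back to the axle on either side of the wheel
- axle (a point): Centre of the rear wheel, on its axle, 170 above the bench (the tyre's top is at 270). The axle lies along the scooter's x. Black tyre 200 outside diameter, round section 45 thick on a circle of 77.5 radius, inside edge at 55 radius; grey five-spoke rim; nuts on the axle out to x = +-46
- rear_wheel (a joint): Turn of the rear wheel about the scooter's +x, rad: 0 (or 2 pi) with the valve stem at the top; growing carries the wheel's top to the rear (-y). At the start 0.9 to 5.38. It turns freely either way, any number of turns, on a slightly stiff bearing (0.05 N m) and stays where it is left
- valve (a point): Outer end of the bent valve stem: brass, 7 thick, with a 9 thick black cap, between two spokes, pointing out sideways along the scooter's +x; 46 from the wheel's axis and 34 out from its mid-plane (11 proud of the tyre's side). Moves with the wheel; at the start it may be hidden behind a dropout plate or low in the mudguard
- stand (a joint): Side stand angle a, rad: 0 folded, level, beside the wheel, pointing to the rear; it swings up and over to the front; 1.95 fully out on its stop. Hinge axis (0.980, 0, -0.199), so leg direction = cos(a)*(0,-1,0) + sin(a)*(0.199,0,0.980). A tension spring pulls it to the folded stop below the dead point at 0.95 and to the open stop beyond it, with at most 0.35 N m
- stand_pivot (a point): Middle of the stand's pivot on a bracket at the deck's rear corner: 76, 150, 205. A spring pin sticks out 20 sideways from the leg, away from the wheel, 32 from the pivot; the spring runs from it to a pin on the deck's edge
- stand_grip (a point): Good place to take the leg: on its middle line, 72 from the pivot. The leg is a 12 mm round aluminium bar, 205 above the bench when folded, with 46 of free room to the tyre's side and 30 to the dropout plate. Moves with the stand
- stand_tip (a point): Foot end of the stand, on the leg's middle line 107 from the pivot; the last 18 is a black rubber foot 12 wide and 24 tall. Moves with the stand
- degreaser_mid (a point): Bystander: tall blue one-litre trigger spray bottle, loose; 84 mm across up to 200 mm, narrow neck, black spray head 230 to 288 mm up that reaches 45 mm out from the bottle's axis; point on its axis 144 mm up, half-way. It stands close to the wheel, behind it or on the side away from the stand
- pliers_mid (a point): Bystander: pliers with red grips lying flat, about 160 mm long, 62 mm wide over the grips, 15 mm thick, loose; point near their middle
- bearing_box_mid (a point): Bystander: cardboard box 55 x 55 x 30 mm, loose; its centre
- grease_tub_mid (a point): Bystander: round grey tub with white lid, 68 mm across, 60 mm tall, loose; its centre

How it is judged:
By the outcome, as a careful person would: the job done as asked, in the order asked, and still so for the second after the job is handed in, with the robot touching nothing.
It also fails if it takes over 72 s, if anything falls off the work surface, if the arm or the gripper's body presses on something with over 40 N, if the wrist force passes 120 N, or if a joint passes its speed limit or range.

## Robot

A 6-joint arm with a two-finger parallel gripper is mounted at the origin on the work surface. World frame = base frame: x ahead of the robot, y to its left, z up, the work surface at z = 0. Lengths are in m, angles in degrees, forces in N, time in s.
With the tool pointing down it reaches from about 0.25 to 0.85 m from the base axis. Payload 12.5 kg.
Tool frame: the origin (TCP) lies between the finger pads; the fingertips stand 14 mm ahead of it and the grasp point (between the pads) lies 5 mm behind it (manip.tip_reach is the z of the fingertips in the tool frame, in m); z points along the fingers, y is the line along which they close (so a half turn about z gives the same grasp; the last joint's range is limited). The gripper opens to 93 mm and grips with 3 to 60 N. Pads are 15 mm wide; open, the fingers measure 128 mm over their backs; the gripper's body (75 mm by 188 mm) begins 65 mm behind the grasp point.
Start: joints at [-74.633, 20.094, 94.641, -0, 65.266, -4.847], TCP at [0.19, -0.516, 0.233] pointing down, gripper open.
Joint ranges: [-157.81, 157.81], [-45, 120.19], [0.68, 151.7], [-89.99, 269.99], [4.06, 180], [-164.3, 164.3]. Speed limits (degrees/s): [127.2, 127.2, 159.86, 180, 180, 180].

## Interface

Orientations are given as [roll, pitch, yaw] about the fixed x, y, z axes, in that order (R = Rz(yaw) Ry(pitch) Rx(roll)).
In Python, from bench import manip, vision, order gives the robot as it stands.
- The arm moves only by the shell command python3 -m creep 'ROWS' [FORCE]. ROWS is JSON, a list of rows, each a list of 3 entries, a list of its own where there are three numbers: the opening, from -1 (shut) to 1 (fully open), then the shift along the tool's x, y, z as a fraction of full scale, then the turn about the tool's z as a fraction of full scale. In form: [[jaw, [x, y, z], roll], ...]. A call has exactly 8 rows; each row shifts and turns the commanded pose from where the row before left it, along the tool's axes as they then stand; what a row does not reach is not made up. Full scale, the value 1, is 2.5 cm for a shift and 0.1 rad for a turn. A row lasts 1/8 s, in which the tool goes at most 62.5 mm and 10.7 degrees, less where a joint would pass 70% of its speed; a pose out of reach is approached as far as the arm can. A call with a number of a shift or a turn outside -1 to 1 is refused whole. A call with a gripper value outside its range is refused whole. The fingers move at their own pace and stop on an object; FORCE is the grip in N (left out, the last holds). Time passes only in rows, so rows that do not move let the fingers close, or fill a call up. It gives the time, the measured TCP pose, the force, the opening and the grip force at its end, in the units of the state.
- manip.get_obs(): the state, without advancing time (a new reading comes with each control period).
- vision.get_image(name): name is "scene" or "top" or "wrist"; returns a dict with "img" (384x512x3 uint8, red, green, blue), "vfov" (degrees; the focal length in pixels is half the picture's height over the tangent of half this angle, whatever the lens; pixels are square), "cx", "cy" (the principal point, pixels), "world_from_camera" (4x4, takes a point from camera to world coordinates); the wrist camera has in their place "mount" (4x4, takes a point from camera to tool coordinates, whose origin is the TCP and whose axes are the flange's). Camera axes: x right, y up, looking along -z (the intrinsics and any distortion apply to the point x, -y, -z); pixel columns grow to the right and rows downward; lengths in m; the calibration is good to about 2 mm. The wrist camera is an equidistant fisheye: a pixel r from the principal point sees the ray r / f radians off the axis. A picture is of the moment at which its call begins: read the wrist's pose just before it. There is no depth.
- order.hand_in(): hands the job in; it is judged then, once.
The state is a dict: "clock": time; "joints": joint angles; "qvel": joint speeds; "joint_torque": joint torques, N m; "position": TCP position; "eef_rot": TCP orientation; "wrist_force": force on the tool from outside, world axes, zero at the start; "torque": the same for the moment, N m; "grip_width": finger opening in m; "grip_force": force on a finger pad.
Only numpy, scipy, OpenCV 4.12 (cv2) and the standard library are available. Lean on these libraries where they do the work, as an engineer would, in place of code of your own. Each camera call takes 0.05 s, during which the arm holds its last target. There are 200 camera calls.

## Working session

There is one attempt and no reset: what is moved stays moved. The work goes in short steps, Python scripts to look and compute and a shell command to move; the robot and the scene stay as the last step left them, time stands still between calls to the robot, and variables do not carry over. Pictures are saved under pics/ and viewed, at most 10 in all, crops included, and the job is handed in when it is done.

```bash
ls; mkdir -p pics
python3 - <<'E'
from bench import manip,vision
import cv2,numpy as np
o=manip.get_obs();print(o)
ims=[]
for n in("scene","top"):
    d=vision.get_image(n);cv2.imwrite(f"pics/{n}0.png",cv2.resize(d["img"][:,:,::-1],(800,600),interpolation=cv2.INTER_CUBIC))
    print(n,d["vfov"],d["cx"],d["cy"],np.round(d["world_from_camera"],4).tolist(),[k for k in d])
E
```

```text
pics
{'clock': 0.0, 'joints': array([-7.46325478e+01,  2.01242392e+01,  9.46762080e+01, -1.98841573e-03,
        6.52663953e+01, -4.84887400e+00]), 'qvel': array([-0.01026013,  0.00382419, -0.01845854,  0.12019725,  0.03134012,
       -0.01401072]), 'joint_torque': array([-4.70177445e-03, -4.97326076e+01, -2.85257453e+01,  6.96661812e-02,
        2.57057359e-02, -8.61020567e-05]), 'position': array([ 0.18997534, -0.51579983,  0.23210729]), 'eef_rot': array([-1.79933244e+02, -3.85148202e-03,  2.02171569e+01]), 'wrist_force': array([-0.97677607,  0.42044283,  0.33592355]), 'torque': array([-0.01264922,  0.02571091, -0.02215129]), 'grip_force': 0.0, 'grip_width': 0.09274151459976608}
scene 52.0925313695039 253.2087715052594 196.52213260374862 [[-0.6476, -0.4353, 0.6254, 1.1683], [0.7617, -0.3489, 0.5459, 0.4883], [-0.0194, 0.8299, 0.5575, 0.6848], [0.0, 0.0, 0.0, 1.0]] ['img', 'vfov', 'cx', 'cy', 'world_from_camera']
top 48.07811239740021 252.89135060268433 194.88069121302124 [[-0.0019, 0.9914, -0.1306, 0.4181], [-0.9999, -0.0001, 0.0133, -0.06], [0.0132, 0.1306, 0.9913, 1.0569], [0.0, 0.0, 0.0, 1.0]] ['img', 'vfov', 'cx', 'cy', 'world_from_camera']
```

View pics/scene0.png

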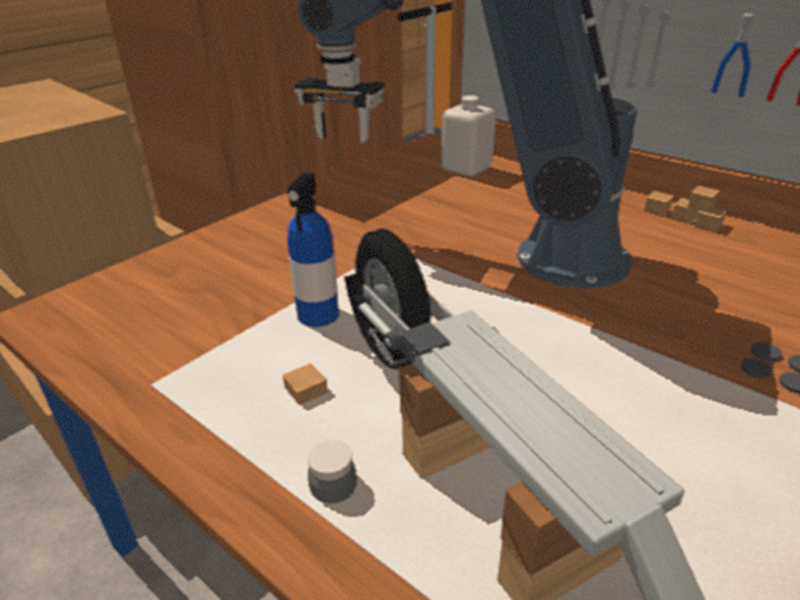

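View pics/top0.png

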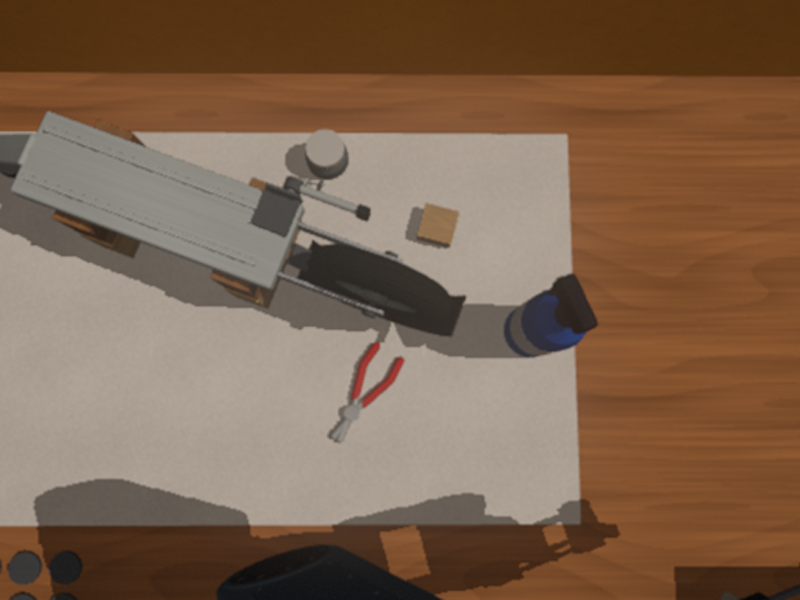

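The scene view shows the wheel around (390,290), stand bracket at (425,340), bottle at (315,255), box at (305,383) and tub at (332,470). The top view shows deck rear corners at (301,208) and (270,287), front corners at (47,113) and (13,190), the stand from (292,184) to foot (363,212), axle nuts at (392,256) and (370,312), and bottle at (545,325).

```bash
cat > h.py <<'E'
from bench import manip,vision
import cv2,numpy as np
from scipy.optimize import least_squares
from scipy.spatial.transform import Rotation as R
def proj(d,P):
    T=np.linalg.inv(d["world_from_camera"]);p=np.atleast_2d(P)@T[:3,:3].T+T[:3,3]
    f=d["img"].shape[0]/2/np.tan(np.radians(d["vfov"]/2))
    return np.c_[d["cx"]-f*p[:,0]/p[:,2],d["cy"]+f*p[:,1]/p[:,2]]
def ray(d,u,z):
    f=d["img"].shape[0]/2/np.tan(np.radians(d["vfov"]/2));W=np.array(d["world_from_camera"])
    v=W[:3,:3]@[(u[0]-d["cx"])/f,-(u[1]-d["cy"])/f,-1];return W[:3,3]+v*(z-W[2,3])/v[2]
def S2W(s,P):
    P=np.atleast_2d(P)/1000.;c,n=np.cos(s[2]),np.sin(s[2])
    return np.c_[s[0]+c*P[:,0]-n*P[:,1],s[1]+n*P[:,0]+c*P[:,1],P[:,2]]
def leg(a,r): return np.array([76,150,205])+r*(np.cos(a)*np.array([0,-1,0])+np.sin(a)*np.array([.199,0,.98]))
E
python3 - <<'E'
from h import *
t=vision.get_image("top");s=vision.get_image("scene");k=1.5625
P=np.array([[60,130,195],[-60,130,195],[60,500,195],[-60,500,195],[46,0,170],[-46,0,170],leg(0,100)])
ut=np.array([[301,208],[270,287],[47,113],[13,190],[392,256],[370,312],[363,212]])/k
us=np.array([[425,362],[470,313],[598,545],[682,491]])/k
fun=lambda q:np.r_[(proj(t,S2W(q,P))-ut).ravel(),(proj(s,S2W(q,P[:4]))-us).ravel()]
r=least_squares(fun,[.5,-.1,-.3],loss="soft_l1");q=r.x;print(q,np.degrees(q[2]));print((fun(q)*k).reshape(-1,2).round(1).tolist())
np.save("q.npy",q)
for n,u,z in(("bottlehead",(575,303),.26),("bottlebody",(545,325),.17),("box",(438,225),.03),("tub",(327,150),.06),("plier",(365,390),.01)):
    w=ray(t,np.array(u)/k,z);c,n_=np.cos(q[2]),np.sin(q[2]);e=w[:2]-q[:2];print(n,w.round(3),"scooter",np.round([c*e[0]+n_*e[1],-n_*e[0]+c*e[1]],3))
# targets
print("grip",S2W(q,[leg(a,68) for a in(0,.5,1,1.5,1.9)]).round(4).tolist(), "wheel",S2W(q,[[0,0,170]]))
# wheel crop in scene w/ overlay
ims=[]
im=s["img"][:,:,::-1].copy();M=cv2.resize(im[135:245,205:300],None,fx=6,fy=5.4,interpolation=cv2.INTER_CUBIC)
M=cv2.resize(im[135:245,205:300],None,fx=5.4,fy=5.4,interpolation=cv2.INTER_CUBIC)
for th in np.arange(0,2*np.pi,np.pi/6):
    for rr,c in((46,(0,255,0)),):
        p=(proj(s,S2W(q,[[34,-rr*np.sin(th),170+rr*np.cos(th)]]))[0]-[205,135]+.5)*5.4
        cv2.putText(M,str(round(th/np.pi*6)),tuple(p.astype(int)),0,.4,(0,0,255) ,1)
M=cv2.convertScaleAbs(M,alpha=1.6,beta=20)
cv2.imwrite("pics/w0.png",M)
E
```

```text
[ 0.56356686 -0.05074058 -0.36020895] -20.63845261589751
[[1.7, -4.4], [-1.4, 0.9], [-2.6, -4.8], [-6.7, -0.3], [-0.7, -4.4], [-3.1, 3.2], [0.6, -0.5], [-28.6, -29.2], [0.1, -5.5], [-3.4, -3.8], [3.8, -2.8]]
bottlehead [ 0.525 -0.287  0.26 ] scooter [ 0.047 -0.234]
bottlebody [ 0.507 -0.271  0.17 ] scooter [ 0.025 -0.226]
box [ 0.679 -0.141  0.03 ] scooter [ 0.14  -0.044]
tub [0.789 0.031 0.06 ] scooter [0.182 0.156]
plier [ 0.423 -0.027  0.01 ] scooter [-0.14  -0.028]
grip [[0.6636, -0.0008, 0.205], [0.6726, 0.0047, 0.2369], [0.6853, 0.0244, 0.2611], [0.6985, 0.0536, 0.2715], [0.7073, 0.0789, 0.2681]] wheel [[ 0.56356686 -0.05074058  0.17      ]]
```

View pics/w0.png

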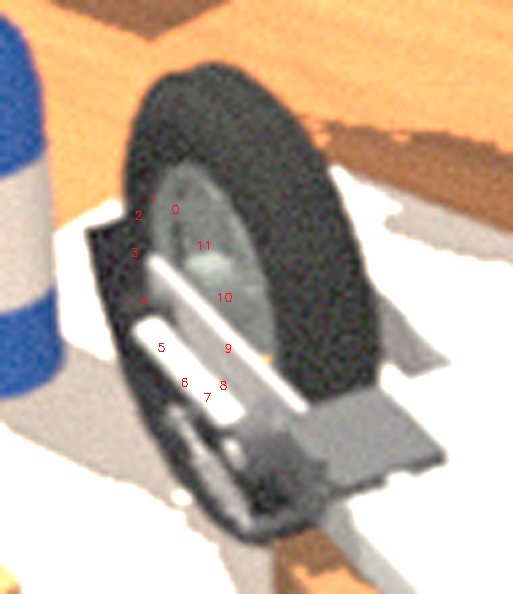

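The crop shows the dropout plate's top edge, the stand leg and a brass spot at about (265,360), beside the plate. That puts the valve near the front (about 4.8 rad), to be checked later. I'll move to above the stand now.

```bash
python3 -m creep '[[0.05,[0,0,-1],-1],[0.05,[0,0,-1],-1],[0.05,[0,0,-1],-1],[0.05,[0,0,-1],-1],[0.05,[0,0,-1],-1],[0.05,[0,0,-1],-1],[0.05,[0,0,-0.8],-1],[0.05,[0,0,-0.4],-1]]'
python3 -m creep '[[0.05,[0,0,0],-0.6],[0.05,[0.8,0.3,0],0],[0.05,[1,0.4,0],0],[0.05,[1,0.4,0],0],[0.05,[1,0.4,0],0],[0.05,[1,0.4,0],0],[0.05,[1,0.4,0],0],[0.05,[1,0.4,0],0]]'
python3 -m creep '[[0.05,[1,0.4,0],0],[0.05,[1,0.4,0],0],[0.05,[1,0.4,0],0],[0.05,[1,0.4,0],0],[0.05,[1,0.4,0],0],[0.05,[1,0.4,0],0],[0.05,[1,0.4,0],0],[0.05,[1,0.4,0],0]]'
python3 - <<'E'
from h import *
q=np.load("q.npy")
s=vision.get_image("scene")
print("legs scene",proj(s,S2W(q,[leg(0,0),leg(0,107)])).round(1).tolist())
for th in(4.4,4.6,4.8,5.,5.2): print(th,proj(s,S2W(q,[[x,-46*np.sin(th),170+46*np.cos(th)] for x in(0,20,34)])).round(1).tolist())
print("seen",205+265/5.4,135+360/5.4)
E
```

```text
clock: 1.2
position: [0.1901, -0.5162, 0.4136]
eef_rot: [180.0, 0.0, 66.2]
wrist_force: [-0.1, 0.5, -0.1]
grip_width: 0.049
grip_force: 0.0
clock: 2.2
position: [0.3138, -0.3787, 0.4125]
eef_rot: [-180.0, -0.0, 69.4]
wrist_force: [0.7, 0.1, -0.2]
grip_width: 0.0487
grip_force: 0.0
clock: 3.2
position: [0.4583, -0.2193, 0.4125]
eef_rot: [-180.0, -0.0, 69.4]
wrist_force: [0.4, -0.8, 0.2]
grip_width: 0.049
grip_force: 0.0
legs scene [[251.5, 216.4], [228.5, 191.7]]
4.4 [[258.5, 200.2], [251.1, 202.6], [245.9, 204.4]]
4.6 [[258.8, 197.4], [251.4, 199.9], [246.2, 201.6]]
4.8 [[258.8, 194.2], [251.4, 196.7], [246.1, 198.4]]
5.0 [[258.4, 190.7], [250.9, 193.1], [245.6, 194.8]]
5.2 [[257.6, 186.9], [250.1, 189.3], [244.8, 191.0]]
seen 254.07407407407408 201.66666666666666
```

```bash
python3 -m creep '[[0.05,[1,0.4,0],0],[0.05,[1,0.4,0],0],[0.05,[1,0.4,0],0],[0.05,[1,0.4,0],0],[0.05,[1,0.4,0],0],[0.05,[1,0.4,0],0],[0.05,[1,0.4,0],0],[0.05,[1,0.4,0],0]]'
python3 -m creep '[[0.05,[1,0.4,0.6],0],[0.05,[1,0.4,0.6],0],[0.05,[0.6,0.3,0.6],0],[0.05,[0.4,0.2,0.5],0],[0.05,[0,0,0.3],0],[0.05,[0,0,0],0],[0.05,[0,0,0],0],[0.05,[0,0,0],0]]'
python3 - <<'E'
from h import *
q=np.load("q.npy");o=manip.get_obs();d=vision.get_image("wrist");print(o["position"],d["vfov"],np.round(d["mount"],4).tolist())
M=np.array(d["mount"]);Rw=R.from_euler("xyz",o["eef_rot"],degrees=True).as_matrix()
f=192/np.tan(np.radians(d["vfov"]/2))
def pw(P):
    t=(P-o["position"])@Rw; c=(t-M[:3,3])@M[:3,:3]; x,y,z=c[:,0],-c[:,1],-c[:,2]
    r=np.hypot(x,y);a=np.arctan2(r,z);return np.c_[d["cx"]+f*a*x/r,d["cy"]+f*a*y/r]
im=cv2.resize(d["img"][:,:,::-1],(800,600),interpolation=cv2.INTER_CUBIC)
im=cv2.convertScaleAbs(im,alpha=1.4,beta=10)
k=1.5625
for P,c in((S2W(q,[leg(0,r) for r in(0,72,107)]),(0,0,255)),(S2W(q,[[60,130,195],[-60,130,195],[46,0,170],[-46,0,170]]),(0,255,0)),(S2W(q,[[0,100*np.sin(t),170+100*np.cos(t)] for t in np.linspace(-1.5,1.5,13)]),(255,255,0)),(S2W(q,[[34,-46*np.sin(4.4),170+46*np.cos(4.4)]]),(255,0,255))):
    for p in pw(P)*k: cv2.circle(im,tuple(int(v) for v in p),3,c,-1)
cv2.imwrite("pics/wr1.png",im)
E
```

```text
clock: 4.25
position: [0.6029, -0.0606, 0.4125]
eef_rot: [-180.0, 0.0, 69.4]
wrist_force: [0.1, 0.1, 0.6]
grip_width: 0.0485
grip_force: 0.0
clock: 5.25
position: [0.6596, -0.0034, 0.3483]
eef_rot: [179.9, -0.0, 69.5]
wrist_force: [-0.1, 0.0, 0.2]
grip_width: 0.0489
grip_force: 0.0
[ 0.65956287 -0.00342003  0.34832914] 65.70646984690485 [[-0.0004, 0.9564, 0.2922, 0.0828], [1.0, 0.0002, 0.0005, -0.0002], [0.0004, 0.2922, -0.9564, -0.153], [0.0, 0.0, 0.0, 1.0]]
```

View pics/wr1.png

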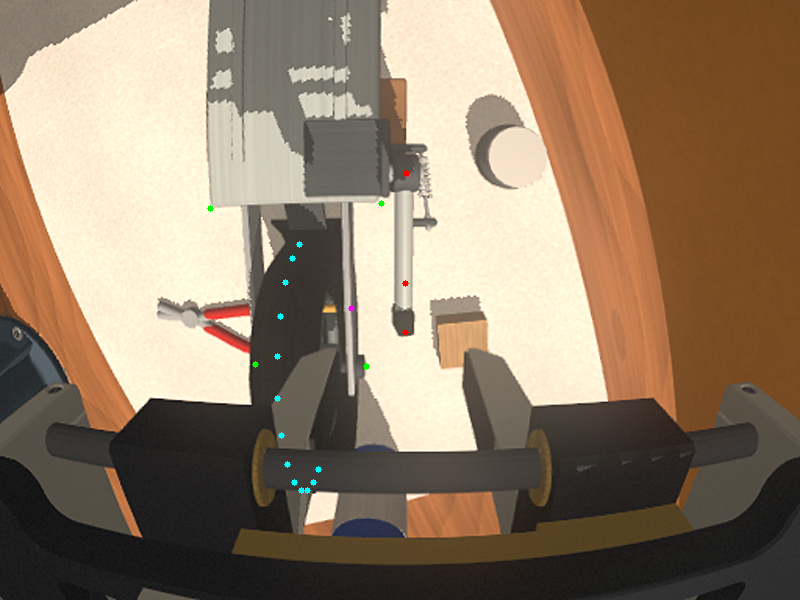

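The wrist view confirms the pose fit: the leg runs from (406,170) to (403,335), and the brass valve shows at (330,310) behind the dropout plate. Descend and grip the leg.

```bash
python3 -m creep '[[0.05,[0.07,0.07,0.5],0],[0.05,[0,0,0.9],0],[0.05,[0,0,0.9],0],[0.05,[0,0,0.9],0],[0.05,[0,0,0.9],0],[0.05,[0,0,0.8],0],[0.05,[0,0,0.5],0],[0.05,[0,0,0.3],0]]' 12
python3 -m creep '[[0.05,[0,0,0],0],[-0.8,[0,0,0],0],[-0.8,[0,0,0],0],[-0.8,[0,0,0],0],[-0.8,[0,0,0],0],[-0.8,[0,0,0],0],[-0.8,[0,0,0],0],[-0.8,[0,0,0],0]]' 15
python3 - <<'E'
from h import *
A=[0,.15,.3,.5,.7,.9,1.1,1.3,1.5,1.7,1.85]
P=np.array([leg(a,70) for a in A]);print(A[1:],(np.diff(P,axis=0)[:,[1,0,2]]*[1,1,-1]/25).round(2).tolist())
E
```

```text
clock: 6.3
position: [0.6617, -0.002, 0.2043]
eef_rot: [-180.0, 0.0, 69.5]
wrist_force: [0.4, -0.4, -0.2]
grip_width: 0.0489
grip_force: 0.0
clock: 7.3
position: [0.6616, -0.002, 0.2052]
eef_rot: [-180.0, 0.0, 69.5]
wrist_force: [-3.8, 0.7, 2.8]
grip_width: 0.0117
grip_force: 15.0
[0.15, 0.3, 0.5, 0.7, 0.9, 1.1, 1.3, 1.5, 1.7, 1.85] [[0.03, 0.08, -0.41], [0.09, 0.08, -0.4], [0.22, 0.1, -0.5], [0.32, 0.09, -0.45], [0.4, 0.08, -0.38], [0.47, 0.06, -0.3], [0.52, 0.04, -0.2], [0.55, 0.02, -0.09], [0.56, -0.0, 0.02], [0.41, -0.02, 0.08]]
```

```bash
python3 -m creep '[[-0.8,[0.03,0.08,-0.41],0],[-0.8,[0.09,0.08,-0.4],0],[-0.8,[0.22,0.1,-0.5],0],[-0.8,[0.32,0.09,-0.45],0],[-0.8,[0.4,0.08,-0.38],0],[-0.8,[0.47,0.06,-0.3],0],[-0.8,[0.52,0.04,-0.2],0],[-0.8,[0,0,0],0]]'
```

```text
clock: 8.3
position: [0.6913, 0.0435, 0.272]
eef_rot: [-179.8, -0.0, 69.6]
wrist_force: [-11.9, 6.2, -0.5]
grip_width: 0.0115
grip_force: 14.7
```

```bash
python3 -m creep '[[-0.8,[0.28,0.01,-0.06],0],[-0.8,[0.28,0.01,-0.03],0],[-0.8,[0.28,0,0],0],[-0.8,[0.28,0,0.02],0],[-0.8,[0.28,-0.01,0.05],0],[-0.8,[0,0,0],0],[-0.8,[0,0,0],0],[-0.8,[0,0,0],0]]'
```

```text
clock: 9.3
position: [0.7048, 0.0737, 0.2718]
eef_rot: [180.0, -0.0, 69.5]
wrist_force: [2.2, 3.2, 2.8]
grip_width: 0.0099
grip_force: 1.7
```

```bash
python3 -m creep '[[0.05,[0,0,0],0],[0.05,[0,0,0],0],[0.05,[0,0,0],0],[0.05,[0,0,-0.6],0],[0.05,[0,0,-1],0],[0.05,[0,0,-1],0],[0.05,[0,0,-1],0],[0.05,[-1,-0.5,-0.5],0]]'
python3 -m creep '[[0.6,[-1,-0.6,0],0],[0.6,[-1,-0.6,0],0],[0.6,[-1,-0.6,0],0],[0.6,[-1,-0.6,0],0],[0.6,[-1,-0.6,0],0],[0.6,[-0.8,-0.6,0],0],[0.6,[0,0,0],0],[0.6,[0,0,0],0]]'
python3 - <<'E'
from h import *
q=np.load("q.npy");o=manip.get_obs();d=vision.get_image("wrist");s=vision.get_image("scene");k=1.5625
c,n=np.cos(q[2]),np.sin(q[2]);e=o["position"][:2]-q[:2];print("scooter xy",c*e[0]+n*e[1],-n*e[0]+c*e[1])
im=cv2.convertScaleAbs(d["img"][:,:,::-1],alpha=1.4,beta=10)
m=s["img"][100:300,180:340,::-1].copy()
M=cv2.resize(m,None,fx=2.5,fy=2.5,interpolation=cv2.INTER_CUBIC)
for a in(0,1.95):
  for r in(0,107):
    p=(proj(s,S2W(q,[leg(a,r)]))[0]-[180,100])*2.5;cv2.circle(M,tuple(p.astype(int)),2,(0,0,255),-1)
M=cv2.convertScaleAbs(M,alpha=1.4)
im=cv2.resize(im,None,fx=.78,fy=.78)
C=np.zeros((500,800,3),np.uint8);C[:300,400:799]=im[:300,:399];C[:500,:400]=M;cv2.imwrite("pics/c2.png",C)
E
```

```text
clock: 10.3
position: [0.6847, 0.0552, 0.3762]
eef_rot: [179.9, -0.0, 69.5]
wrist_force: [-0.0, -0.3, -0.2]
grip_width: 0.0492
grip_force: 0.0
clock: 11.3
position: [0.5497, -0.0492, 0.3748]
eef_rot: [179.9, -0.0, 69.5]
wrist_force: [0.3, 0.4, 0.1]
grip_width: 0.0745
grip_force: 0.0
scooter xy -0.013564950040149269 -0.0034521715948784447
```

View pics/c2.png

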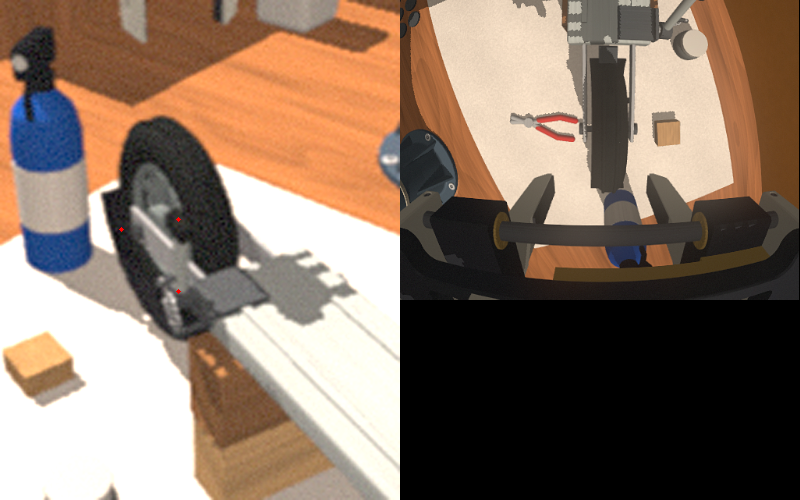

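The scene crop no longer shows the folded leg beside the wheel, and the wrist view shows it pointing up and outward at about (665,35)–(690,5), so the stand is over. Next I grip the tyre at the front of its top.

```bash
python3 -m creep '[[0.6,[0.9,0.27,0.3],0],[0.6,[0.9,0.27,0.7],0],[0.6,[0.86,0,1],0],[0.6,[0,0,1],0],[0.6,[0,0,1],0],[0.6,[0,0,1],0],[0.6,[0,0,0.9],0],[0.6,[0,0,0.7],0]]' 10
python3 -m creep '[[0.6,[0,0,0],0],[-0.2,[0,0,0],0],[-0.2,[0,0,0],0],[-0.2,[0,0,0],0],[-0.2,[0,0,0],0],[-0.2,[0,0,0],0],[-0.2,[0,0,0],0],[-0.2,[0,0,0],0]]' 10
python3 - <<'E'
from h import *
q=np.load("q.npy");o=manip.get_obs();c,n=np.cos(q[2]),np.sin(q[2]);e=o["position"][:2]-q[:2];print("scooter xy",c*e[0]+n*e[1],-n*e[0]+c*e[1])
ph=np.linspace(-.94,.94,15);P=77.5*np.c_[-np.sin(ph),np.cos(ph)];print((np.diff(P,axis=0)*[1,-1]/25).round(2).tolist())
E
```

```text
clock: 12.4
position: [0.585, 0.0095, 0.2067]
eef_rot: [-179.9, 0.0, 69.5]
wrist_force: [1.0, -0.4, -0.5]
grip_width: 0.0743
grip_force: 0.0
clock: 13.4
position: [0.5844, 0.0087, 0.2093]
eef_rot: [-179.9, -0.0, 69.5]
wrist_force: [-4.0, 2.7, 2.3]
grip_width: 0.0447
grip_force: 10.0
scooter xy -0.0014498422836481915 0.06293497686599354
[[-0.27, -0.32], [-0.31, -0.28], [-0.34, -0.24], [-0.37, -0.19], [-0.39, -0.14], [-0.41, -0.08], [-0.42, -0.03], [-0.42, 0.03], [-0.41, 0.08], [-0.39, 0.14], [-0.37, 0.19], [-0.34, 0.24], [-0.31, 0.28], [-0.27, 0.32]]
```

Now swing the wheel to the rear in one stroke.

```bash
python3 -m creep '[[-0.2,[-0.27,0,-0.32],0],[-0.2,[-0.31,0,-0.28],0],[-0.2,[-0.34,0,-0.24],0],[-0.2,[-0.37,0,-0.19],0],[-0.2,[-0.39,0,-0.14],0],[-0.2,[-0.41,0,-0.08],0],[-0.2,[-0.42,0,-0.03],0],[-0.2,[0,0,0],0]]'
python3 -m creep '[[-0.2,[-0.42,0,0.03],0],[-0.2,[-0.41,0,0.08],0],[-0.2,[-0.39,0,0.14],0],[-0.2,[-0.37,0,0.19],0],[-0.2,[-0.34,0,0.24],0],[-0.2,[-0.31,0,0.28],0],[-0.2,[-0.27,0,0.32],0],[-0.2,[0,0,0],0]]'
python3 - <<'E'
from h import *
q=np.load("q.npy")
s=vision.get_image("scene")
M=cv2.resize(s["img"][125:245,200:310,::-1],None,fx=5,fy=5,interpolation=cv2.INTER_CUBIC)
M=cv2.convertScaleAbs(M,alpha=1.5,beta=15)
for x,th in[(x,t) for x in(10,34) for t in(5.9,6.283,6.66)]:
    p=(proj(s,S2W(q,[[x,-46*np.sin(th),170+46*np.cos(th)]]))[0]-[200,125]+.5)*5;cv2.circle(M,tuple(p.astype(int)),2,(0,0,255) if x>20 else (0,255,0),-1);print(x,th,p)
for r in(0,107):
    p=(proj(s,S2W(q,[leg(1.95,r)]))[0]-[200,125]+.5)*5;cv2.circle(M,tuple(p.astype(int)),2,(255,0,255),-1)
cv2.imwrite("pics/s3.png",M)
E
```

```text
clock: 14.4
position: [0.5619, -0.0511, 0.2413]
eef_rot: [-179.9, 0.0, 69.4]
wrist_force: [-5.4, 2.6, 2.2]
grip_width: 0.0447
grip_force: 10.0
clock: 15.4
position: [0.5399, -0.1097, 0.2087]
eef_rot: [-179.8, 0.0, 69.5]
wrist_force: [-7.1, 0.7, -0.5]
grip_width: 0.0444
grip_force: 10.0
10 5.9 [246.74027638 256.81835441]
10 6.283 [229.26097103 234.734148  ]
10 6.66 [212.90950998 225.28064098]
34 5.9 [201.19997257 270.48219991]
34 6.283 [184.07157165 248.01281506]
34 6.66 [168.24093036 238.26245388]
```

View pics/s3.png

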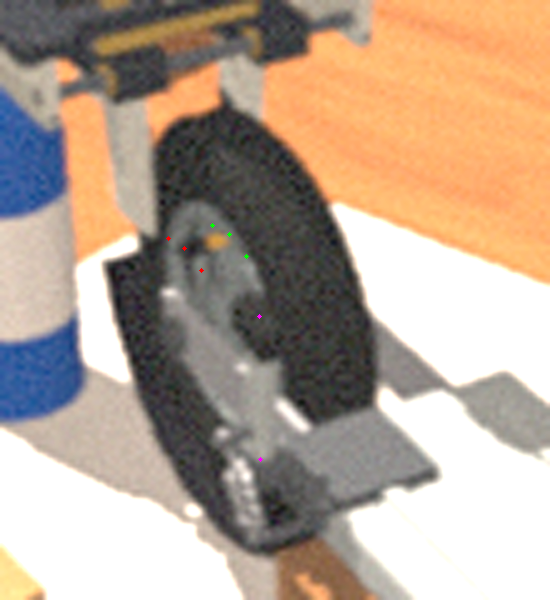

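The stand is up on its stop: the foot at (255,318) matches the prediction for 1.95 at (259,316). The brass stem at (215,241) with its black cap at (190,250) is very near the predicted top position. Release, rise and measure it accurately.

```bash
python3 -m creep '[[0.6,[0,0,0],0],[0.6,[0,0,0],0],[0.6,[0,0,0],0],[0.6,[0,0,-0.5],0],[0.6,[0,0,-1],0],[0.6,[0,0,-1],0],[0.6,[0,0,-1],0],[0.6,[0,0,-1],0]]'
python3 -m creep '[[0.6,[0,0,-0.6],0],[0.6,[0,0.3,-0.3],0],[0.6,[0,0.7,0],0],[0.6,[0,0.7,0],0],[0.6,[0,0.3,0],0],[0.6,[0,0,0],0],[0.6,[0,0,0],0],[0.6,[0,0,0],0]]'
cat >> h.py <<'E'
def wproj(d,o,P):
    M=np.array(d["mount"]);Rw=R.from_euler("xyz",o["eef_rot"],degrees=True).as_matrix();f=d["img"].shape[0]/2/np.tan(np.radians(d["vfov"]/2))
    c=((P-o["position"])@Rw-M[:3,3])@M[:3,:3];x,y,z=c[:,0],-c[:,1],-c[:,2];r=np.hypot(x,y);a=np.arctan2(r,z)
    return np.c_[d["cx"]+f*a*x/r,d["cy"]+f*a*y/r]
E
python3 - <<'E'
from h import *
q=np.load("q.npy");o=manip.get_obs();d=vision.get_image("wrist");np.savez("w4.npz",**{k:np.array(v) for k,v in d.items()},pos=o["position"],rot=o["eef_rot"])
p=wproj(d,o,S2W(q,[[34,0,216],[46,0,170],[-46,0,170]]));print(p)
u0,v0=(p[0]-[65,45]).astype(int);u0=max(u0,0);v0=max(v0,0);print(u0,v0)
M=cv2.resize(d["img"][v0:v0+90,u0:u0+120,::-1],None,fx=6,fy=6,interpolation=cv2.INTER_CUBIC);M=cv2.convertScaleAbs(M,alpha=1.4,beta=10)
for x,t,c in[(x,t,c) for x,c in((34,(0,0,255)),(15,(0,255,0))) for t in(-.2,0,.2)]:
    a=(wproj(d,o,S2W(q,[[x,-46*np.sin(t),170+46*np.cos(t)]]))[0]-[u0,v0]+.5)*6;cv2.circle(M,tuple(a.astype(int)),2,c,-1);print(x,t,a.round(1))
for x in(p[1],p[2]):
    a=(x-[u0,v0]+.5)*6;cv2.circle(M,tuple(a.astype(int)),2,(255,255,0),-1)
cv2.imwrite("pics/w4.png",M)
E
```

```text
clock: 16.45
position: [0.5411, -0.1093, 0.3235]
eef_rot: [179.9, -0.0, 69.5]
wrist_force: [-0.4, 0.0, -0.4]
grip_width: 0.0741
grip_force: 0.0
clock: 17.45
position: [0.5877, -0.1267, 0.3443]
eef_rot: [180.0, -0.0, 69.5]
wrist_force: [0.7, -0.3, -0.5]
grip_width: 0.0744
grip_force: 0.0
[[240.9268151  121.67057906]
 [254.1066948  118.65595189]
 [172.2635868  120.36550424]]
175 76
34 -0.2 [398.6 219.1]
34 0 [398.6 277. ]
34 0.2 [399.2 333.9]
15 -0.2 [278.2 220.6]
15 0 [278.3 278.3]
15 0.2 [280.  334.9]
```

View pics/w4.png

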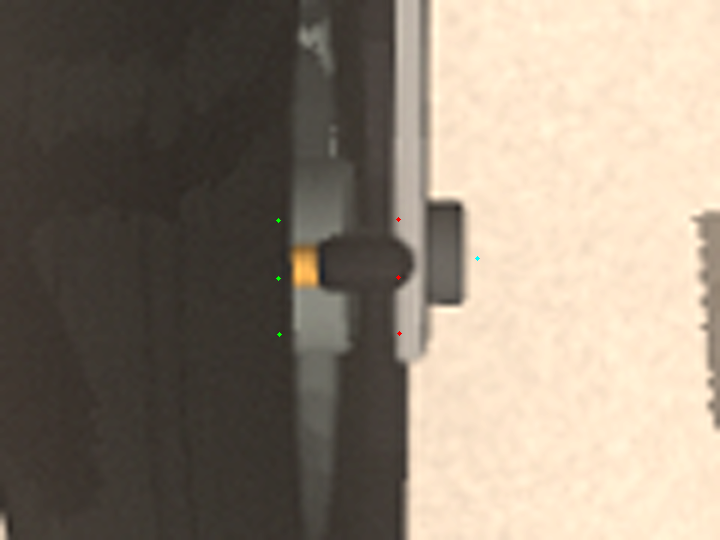

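The picture shows the cap centred at (365,264). Corrected by the axle nut, seen at 254 against 258 predicted, the valve is within about 0.03 rad of the top. The gripper is clear of everything, so I'm handing in.

```bash
python3 -c "
from bench import order;print(order.hand_in())"
```

```text
the job is handed in; nothing more can be done
None
```

The job is handed in at about 17.5 s of the 72 s: the stand is over its dead point and out on its stop, the valve is within about 0.03 rad (2°) of the top, and the gripper is clear of everything; the arm stayed well clear of the bottle, tub, box and pliers, though I did not re-measure where they lie.

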